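Unlock and open a paddle-latched optics case

TASK

Open the grey optics case so that I can get at the objective inside: draw its spring lock pin out and turn it a quarter turn so that it stays parked out, then pull the recessed paddle to free the latch, raise the lid with it, and leave the lid standing wide open, about upright, with the pin still parked and the paddle let go. Do not disturb the bottle, vials, tape, slide box and lens tissue lying around.

Things in the scene. Friction and masses are not known exactly. Their poses are not given: they have to be found in the camera images.
- case: Grey box case with aluminium edges, fixed to the bench, 170 deep (x) x 230 wide (y) x 125 mm high closed. Origin: centre of its underside. x points from the paddle front to the hinged back, y to its left (seen from the front), z up. Body and lid part at z = 75 mm; the lid top is flat at z = 125. Axes of all case parts are told in this frame, lid shut.
- case_lid (a joint): Lid angle, rad: 0 shut, 1.57 upright, stop at 1.65. Opens by its front rising about the hinge line along case y. Stiff hinge: the lid stays where it is left; raising takes 6 to 12 N at the front rim. Unless the paddle is pulled the hook lets it rise only 0.02 rad. Let go below about 0.07 rad, the paddle hooks it again; shutting it also latches it.
- lid_hinge (a point): Middle of the lid's hinge line (along case y), at the back of the case: x = +85, z = 75 mm in the case frame. Fixed.
- lid_edge (a point): Middle of the lid's lower front rim, 170 mm from the hinge line; moves with the lid. The lid is a hollow shell 50 mm deep with 4 mm walls; the rim right of the middle (y from -110 to -50 mm) is clear to be pushed from below or in front once the lid is up. Hook (y within 12 mm), lug and pin tip hang up to 23 mm below the rim.
- paddle (a joint): Paddle angle, rad: 0 at rest (plate upright, flush with the front), stop at 0.55; its lip swings out to the front (-x). Springs back: 3 N at the lip at rest to 6 N at full pull. The hook comes free between 0.22 and 0.38 rad, different each time: feel whether the lid follows (lifting while it still holds swings the paddle back in). With the lock pin in it is blocked at 0.17 rad.
- paddle_lip (a point): Middle of the paddle's top edge, a round lip 11 mm thick (along case y, top 1.5 mm below the lid top); the plate under it is 84 wide (y), 5 mm thick. Recess behind, open at the top: 41 mm clear (x), 94 mm wide, floor 39 mm below this point; front free: pinch the lip from above, one finger in the recess. Gripped hard it hardly turns between the fingers: tilt them as it swings.
- paddle_pivot (a point): The paddle's pivot line (along case y), 31 mm below paddle_lip; moves with the lid.
- pin_lift (a joint): How far the lock pin is drawn, m: 0 in (locked), stop at 0.019. Spring 4 N when in to 9 N fully drawn. Its cross pin clears the guide sleeve at 0.015; turned a quarter it drops into a 2 mm rest groove and stays at 0.013. Not turned, it springs back in.
- pin_turn (a joint): Turn of the pin's T-bar, rad, positive anticlockwise from above. 0 (bar along case x) in the locking slot; rest groove at +1.57 or -1.57 (bar along case y), either will do; stops at 1.65. Turns only while drawn at least 0.015.
- pin_grip (a point): Centre of the black T-bar on top of the lock pin: bar 50 long x 18 wide x 24 mm high, upright pin axis through its middle, near the front left corner of the lid (case x = -66, y = 78, z = 163 mm when in). Below the bar is a round steel guide sleeve, 24 mm across and 24 mm high, standing on the lid top. The pin is drawn straight up (along z).
- stereo_microscope: Tall stereo microscope on the bench right of the case, to be kept clear of. Origin: middle of its base on the bench, x to its back, z up. Base about 340 x 270 x 60 mm; above it, 120 to 720 mm high, head, column and eyepieces reach 220 mm in front (-x) and 140 mm to each side of the origin.
- dropper_bottle: Bystander: dropper bottle, 38 mm across, 113 mm tall, standing; origin at the centre of its underside.
- tape_roll: Bystander: roll of masking tape, 66 mm across, 19 mm high, lying flat; origin at the centre of its underside.
- vial_a: Bystander: screw-cap sample vial, 22 mm across, 54 mm tall, standing; origin at the centre of its underside.
- vial_b: Bystander: screw-cap sample vial, 22 mm across, 54 mm tall, standing; origin at the centre of its underside.
- slide_box: Bystander: closed flat box for microscope slides, 88 x 170 x 34 mm; origin at the centre of its underside.
- lens_tissue: Bystander: booklet of lens tissue, 73 x 100 x 10 mm, lying flat; origin at the centre of its underside.

How it is judged:
By the outcome, as a careful person would: the job done as asked, in the order asked, and still so for the second after the job is handed in, with the robot touching nothing.
It also fails if it takes over 69 s, if anything falls off the work surface, if the arm or the gripper's body presses on something with over 40 N, if the wrist force passes 120 N, or if a joint passes its speed limit or range.

ROBOT

A 7-joint arm with a two-finger parallel gripper is mounted at the origin on a cart in front of the work surface, level with it; the furniture and walls round the work are solid. World frame = base frame: x ahead of the robot, y to its left, z up, the work surface at z = 0. Lengths are in m, angles in rad, forces in N, time in s.
With the tool pointing down it reaches from about 0.35 to 0.9 m from the base axis. Payload 8.1 kg.
Tool frame: the origin (TCP) lies at the very end of the fingers, on their centre line; the grasp point (between the pads) lies 19 mm behind it (grip_point_offset is the distance from the TCP to the grasp point, in m); z points along the fingers, x is the direction in which the jaws open and shut, and the axes are right-handed (so a half turn about z gives the same grasp; the last joint's range is limited). The gripper opens to 92 mm and grips with 3 to 60 N. Pads are 19 mm wide; open, the fingers measure 130 mm over their backs; the gripper's body (75 mm by 190 mm) begins 47 mm behind the grasp point.
Start: joints at [1.036, 0.434, 0.025, 1.573, -0.012, 1.134, -0.075], TCP at [0.262, -0.568, 0.227] pointing down, gripper open.
Joint ranges: [-2.62, 2.62], [-0.44, 2.09], [-1.27, 1.32], [0.08, 2.57], [-1.32, 4.46], [0.12, 2], [-2.74, 2.74]. Speed limits (rad/s): [2.22, 2.22, 3.01, 3.01, 3.14, 3.14, 3.14].

INTERFACE

Orientations are given as a rotation vector (axis times angle).
In Python, from cell import observe, get_image, camera_model, sign_off, grip_point_offset gives the robot as it stands.
- The arm moves only by the tool play_rows, never from a script. Its argument "rows" is a list of rows, each a list of 7 numbers: the shift along the tool's x, y, z as a fraction of full scale, then the turn, a rotation vector about the tool's x, y, z as a fraction of full scale, then the closure, from -1 (fully open) to 1 (shut). A call has 1 to 5 rows; each row shifts and turns the pose as measured when the row begins, along the tool's axes as they then stand; what a row does not reach is not made up. Full scale, the value 1, is 0.15 m for a shift and 0.5 rad for a turn. A row lasts 1/10 s, in which the tool goes at most 50 mm and 8.59 degrees, less where a joint would pass 70% of its speed; a pose out of reach is approached as far as the arm can. A call with a number of a shift or a turn outside -1 to 1 is refused whole. A call with a gripper value outside its range is refused whole. The fingers move at their own pace and stop on an object; "force" is the grip in N (left out, the last holds). Time passes only in rows, so rows that do not move let the fingers close. It gives the time, the measured TCP pose, the force and the opening at its end, in the units of the state.
- observe(): the state, without advancing time (a new reading comes with each control period).
- get_image(name): name is "side" or "top"; returns the picture (420x560x3 uint8, blue, green, red); there is no depth.
- camera_model(name): a dict with "K" (3x3 intrinsics, pixels), "R" (3x3) and "t" (3): a world point X has camera coordinates R X + t. Camera axes: x right, y down, z forward; pixel columns grow to the right and rows downward; lengths in m; the calibration is good to about 2 mm. A picture is of the moment at which its call begins. camera_model takes no time and is no camera call.
- sign_off(): hands the job in, once; it reports no verdict.
The state is a dict: "clock": time; "joints": joint angles; "dq": joint speeds; "joint_efforts": joint torques, N m; "position": TCP position; "ee_rot": TCP orientation; "force": force on the tool from outside, world axes, zero at the start; "ft_torque": the same for the moment, N m; "width": opening from 0.0 (shut) to 1.0 (fully open).
Only numpy, scipy, OpenCV 4.12 (cv2) and the standard library are available. Lean on these libraries where they do the work, as an engineer would, in place of code of your own. Each camera call takes 0.05 s, during which the arm holds its last target.

## Working session

There is one attempt and no reset: what is moved stays moved. The work goes in short steps, Python scripts to look and compute and a tool call to move; the robot and the scene stay as the last step left them, time stands still between calls to the robot, and variables do not carry over. Pictures are saved under pics/ and viewed, and the job is handed in when it is done.

Besides the shell and the picture viewer there is one more tool, called as name(argument=value, ...), one argument or row to a line, values as JSON. play_rows: Moves the arm, as the interface text tells. Its arguments: {"type":"object","properties":{"rows":{"type":"array","items":{"type":"array","items":{"type":"number"}}},"force":{"type":"number"}},"required":["rows"]}

```bash
mkdir -p pics; ls; python3 - <<'E'
from cell import *
import cv2
o=observe();print(o)
for n in("side","top"):
    cv2.imwrite(f"pics/{n}0.png",get_image(n)); print(n,camera_model(n))
print(grip_point_offset)
E
```

```text
pics
{'clock': 0.0, 'joints': array([ 1.03641485,  0.43523199,  0.02499654,  1.57408095, -0.01156678,
        1.13401063, -0.07509479]), 'dq': array([-0.0005158 , -0.00017364,  0.00105037, -0.00021559, -0.0004811 ,
        0.00300085, -0.00015094]), 'joint_efforts': array([-2.25000469e-03, -6.67863035e+01,  9.83824655e-01, -3.14453673e+01,
       -6.06317958e-02,  4.31804080e-02,  1.49003895e-04]), 'position': array([ 0.26126912, -0.56721202,  0.22594591]), 'ee_rot': array([-2.64509791e+00,  1.69372071e+00,  2.24019831e-03]), 'force': array([-0.09037586, -0.55408745,  0.77523478]), 'ft_torque': array([-0.00180182, -0.00771704,  0.03555664]), 'width': 1.0002540208972597}
side {'K': array([[409.4460095 ,   0.        , 273.90919863],
       [  0.        , 409.4460095 , 208.51347461],
       [  0.        ,   0.        ,   1.        ]]), 'R': array([[-0.44184489, -0.89695095,  0.01587738],
       [-0.6238421 ,  0.29449449, -0.72394338],
       [ 0.6446659 , -0.32977566, -0.68967665]]), 't': array([0.36945829, 0.36479164, 0.9041243 ])}
top {'K': array([[536.06911622,   0.        , 279.34082201],
       [  0.        , 536.06911622, 216.81178928],
       [  0.        ,   0.        ,   1.        ]]), 'R': array([[-0.02287243, -0.99959042,  0.01720037],
       [-0.99322593,  0.02075948, -0.11432975],
       [ 0.11392586, -0.01969885, -0.99329394]]), 't': array([0.16586182, 0.51221155, 1.67157758])}
0.0188
```

View pics/side0.png

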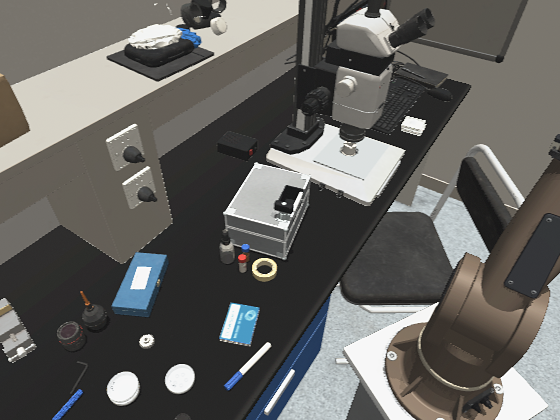

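View pics/top0.png

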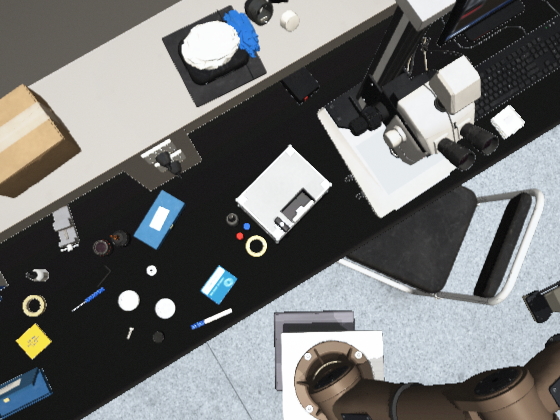

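```bash
python3 - <<'E'
import cv2
a=cv2.imread("pics/side0.png")[150:290,200:330]; cv2.imwrite("pics/sc.png",cv2.resize(a,None,fx=5,fy=4.28*5/5,interpolation=cv2.INTER_CUBIC) if 0 else cv2.resize(a,None,fx=4,fy=4,interpolation=cv2.INTER_CUBIC))
a=cv2.imread("pics/top0.png")[135:265,215:345]; cv2.imwrite("pics/tc.png",cv2.resize(a,None,fx=4.5,fy=4.5,interpolation=cv2.INTER_CUBIC))
E
```

```text
(no output)
```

View pics/sc.png

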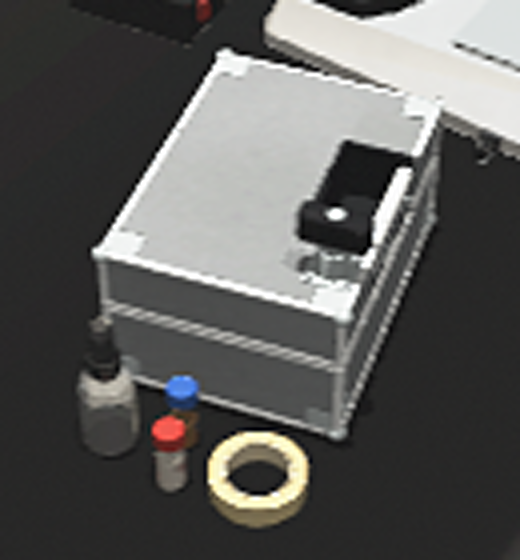

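View pics/tc.png

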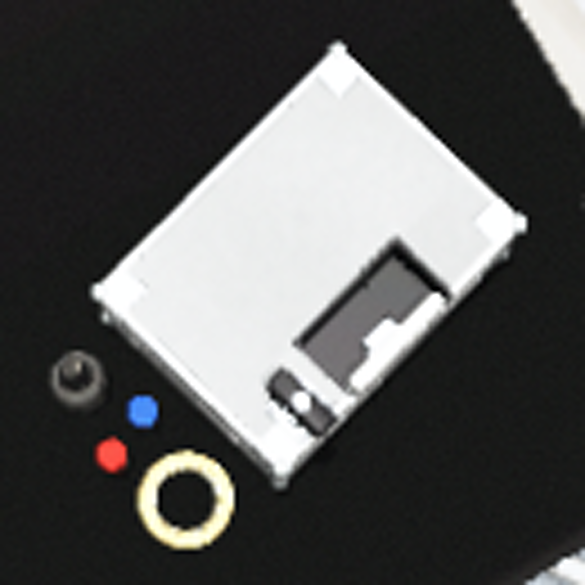

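```bash
cat > h.py <<'E'
import numpy as np,cv2
from cell import *
from scipy.spatial.transform import Rotation as R
CM={n:camera_model(n) for n in("side","top")}
def tri(ps,pt):
    Ps=[CM[n]["K"]@np.c_[CM[n]["R"],CM[n]["t"]] for n in("side","top")]
    X=cv2.triangulatePoints(Ps[0],Ps[1],np.array(ps,float).reshape(2,1),np.array(pt,float).reshape(2,1))[:,0]
    return X[:3]/X[3]
def proj(n,X):
    c=CM[n];p=c["K"]@(c["R"]@np.asarray(X)+c["t"]);return p[:2]/p[2]
def onz(n,p,z):
    c=CM[n];d=c["R"].T@np.linalg.solve(c["K"],[p[0],p[1],1]);o=-c["R"].T@c["t"];return o+d*(z-o[2])/d[2]
E
cat > m.py <<'E'
from h import *
from scipy.optimize import least_squares
S=dict(fl=(345,312),bl=(98,252),br=(222,57),fr=(437,104))
T=dict(fl=(280,480),bl=(97,290),br=(338,47),fr=(523,223))
L=dict(fl=(-85,115),bl=(85,115),br=(85,-115),fr=(-85,-115))
def s(p):return np.array(p)/4+[200,150]-.375
def t(p):return np.array(p)/4.5+[215,135]-.39
for k in S: print(k,tri(s(S[k]),t(T[k])).round(4))
print("Tbar top dot",tri(s((337,214)),t((301,401))).round(4), [onz(n,f(p),.175).round(4) for n,f,p in(("side",s,(337,214)),("top",t,(301,401)))])
def W(v,p): c,q=np.cos(v[2]),np.sin(v[2]);return np.array([v[0]+c*p[0]-q*p[1],v[1]+q*p[0]+c*p[1],p[2]])
def res(v):
    r=[]
    for k in S:
        X=W(v,np.array([*L[k],125])/1000); r+=list(proj("side",X)-s(S[k]))+list(proj("top",X)-t(T[k]))
    return r
m=np.mean([tri(s(S[k]),t(T[k])) for k in S],0)
f=least_squares(res,[m[0],m[1],.8]);print(f.x,np.round(f.fun,1))
for n,p in dict(lip=(-82,0,118),pin=(-66,78,163)).items(): print(n,W(f.x,np.array(p)/1000).round(4))
for n,p in (("bottle",(78,375)),("red",(112,455)),("blue",(143,410)),("tape",(187,498))): print(n,onz("top",t(p),dict(bottle=.11,red=.054,blue=.054,tape=.019)[n]).round(3))
E
python3 m.py
```

```text
fl [0.4314 0.1665 0.1329]
bl [0.5615 0.2849 0.1209]
br [0.7256 0.1199 0.116 ]
fr [ 6.022e-01 -5.000e-04  1.188e-01]
Tbar top dot [0.4788 0.1514 0.172 ] [array([0.4756, 0.1525, 0.175 ]), array([0.4786, 0.1517, 0.175 ])]
[0.57861999 0.14351781 0.78140316] [-0.2  0.5  0.1 -1.9  0.4 -0.3 -0.1  0.9  0.4 -1.2 -0.5  1.   0.7 -0.8
 -1.   0.4]
lip [0.5204 0.0858 0.118 ]
pin [0.4768 0.1524 0.163 ]
bottle [0.506 0.299 0.11 ]
red [0.456 0.28  0.054]
blue [0.487 0.258 0.054]
tape [0.428 0.23  0.019]
```

```bash
cat >> h.py <<'E'
C=np.array([.5786,.1435,0]);YAW=.7814
RC=R.from_euler('z',YAW).as_matrix()
def w(p): return C+RC@(np.array(p)/1000)
def tool(tilt,yaw_off=0.):
    """tool x along case x (yaw_off turns about case z), body leaning to front by tilt"""
    # base: z down, x=case x, y=-case y
    B=np.array([[1,0,0],[0,-1,0],[0,0,-1.]]).T
    return R.from_matrix(RC)*R.from_euler('z',yaw_off)*R.from_euler('y',-tilt)*R.from_matrix(B)
def plan(pos,rot,smax=.05,amax=.145,o=None):
    o=o or observe();p=np.array(o["position"]);r=R.from_rotvec(o["ee_rot"])
    d=(r.inv()*rot).as_rotvec();D=np.asarray(pos)-p
    n=max(1,int(np.ceil(max(np.linalg.norm(D)/smax,np.linalg.norm(d)/amax))))
    print("t",round(o["clock"],2),"n",n,"D",D.round(4),"rot",d.round(3))
    for i in range(n):
        ri=r*R.from_rotvec(d*i/n)
        print((ri.inv().apply(D/n)/.15).round(3).tolist(),(d/n/.5).round(3).tolist())
def st():
    o=observe();r=R.from_rotvec(o["ee_rot"]).as_matrix()
    pc=RC.T@(o["position"]-C)*1000
    print("t",round(o["clock"],2),"case pos",pc.round(1),"toolz(case)",(RC.T@r[:,2]).round(3),"toolx",(RC.T@r[:,0]).round(3),"F",(RC.T@o["force"]).round(1),"M",o["ft_torque"].round(2),"w",round(o["width"]*92,1),"q",o["joints"].round(2))
E
python3 - <<'E'
from h import *
for p in((320,110),(385,218),(448,180)): print(onz("top",p,.06).round(3))
for p in((480,135),(458,155),(402,170)): print([onz("top",p,z).round(3) for z in(.3,.5)])
print(w([-66,78,0]))
st()
plan(w([-66,78,250]),tool(0,-np.pi/2))
E
```

```text
[0.852 0.018 0.06 ]
[ 0.501 -0.174  0.06 ]
[ 0.618 -0.379  0.06 ]
[array([ 0.697, -0.392,  0.3  ]), array([ 0.644, -0.31 ,  0.5  ])]
[array([ 0.643, -0.328,  0.3  ]), array([ 0.598, -0.255,  0.5  ])]
[array([ 0.605, -0.174,  0.3  ]), array([ 0.565, -0.123,  0.5  ])]
[0.47681136 0.15239232 0.        ]
t 0.1 case pos [-725.8 -281.1  226. ] toolz(case) [ 0.     0.001 -1.   ] toolx [-0.343 -0.939 -0.001] F [ 0.5  0.2 -0. ] M [ 0.01  0.01 -0.05] w 91.9 q [ 1.04  0.44  0.02  1.57 -0.01  1.13 -0.08]
t 0.1 n 16 D [0.2155 0.7196 0.024 ] rot [-0.     0.001 -0.35 ]
[-0.235, -0.207, -0.01] [-0.0, 0.0, -0.044]
[-0.23, -0.212, -0.01] [-0.0, 0.0, -0.044]
[-0.226, -0.217, -0.01] [-0.0, 0.0, -0.044]
[-0.221, -0.222, -0.01] [-0.0, 0.0, -0.044]
[-0.216, -0.227, -0.01] [-0.0, 0.0, -0.044]
[-0.211, -0.231, -0.01] [-0.0, 0.0, -0.044]
[-0.206, -0.236, -0.01] [-0.0, 0.0, -0.044]
[-0.2, -0.24, -0.01] [-0.0, 0.0, -0.044]
[-0.195, -0.245, -0.01] [-0.0, 0.0, -0.044]
[-0.19, -0.249, -0.01] [-0.0, 0.0, -0.044]
[-0.184, -0.253, -0.01] [-0.0, 0.0, -0.044]
[-0.179, -0.257, -0.01] [-0.0, 0.0, -0.044]
[-0.173, -0.261, -0.01] [-0.0, 0.0, -0.044]
[-0.167, -0.265, -0.01] [-0.0, 0.0, -0.044]
[-0.162, -0.268, -0.01] [-0.0, 0.0, -0.044]
[-0.156, -0.272, -0.01] [-0.0, 0.0, -0.044]
```

play_rows(
  rows=[
    [-0.235,-0.207,-0.01,0,0,-0.044,-1],
    [-0.23,-0.212,-0.01,0,0,-0.044,-1],
    [-0.226,-0.217,-0.01,0,0,-0.044,-1],
    [-0.221,-0.222,-0.01,0,0,-0.044,-1],
    [-0.216,-0.227,-0.01,0,0,-0.044,-1],
  ],
)

```text
clock: 0.6
position: [0.326, -0.3405, 0.2303]
ee_rot: [2.728, -1.555, -0.009]
force: [0.7, -1.1, 0.6]
width: 1.002
```

play_rows(
  rows=[
    [-0.211,-0.231,-0.01,0,0,-0.044,-1],
    [-0.206,-0.236,-0.01,0,0,-0.044,-1],
    [-0.2,-0.24,-0.01,0,0,-0.044,-1],
    [-0.195,-0.245,-0.01,0,0,-0.044,-1],
    [-0.19,-0.249,-0.01,0,0,-0.044,-1],
  ],
)

```text
clock: 1.1
position: [0.3942, -0.1062, 0.2375]
ee_rot: [2.811, -1.397, -0.009]
force: [2.5, 0.1, -0.1]
width: 1.0
```

```bash
python3 - <<'E'
from h import *
st()
plan(w([-66,78,250]),tool(0,-np.pi/2))
E
```

```text
t 1.1 case pos [-306.8  -47.4  237.5] toolz(case) [-0.004  0.004 -1.   ] toolx [-0.133 -0.991 -0.004] F [ 1.8 -1.7 -0.1] M [-0.06 -0.12 -0.02] w 92.0 q [ 0.44  0.09 -0.33  2.02  0.04  1.04 -0.83]
t 1.1 n 6 D [0.0826 0.2586 0.0125] rot [ 0.004  0.004 -0.133]
[-0.174, -0.247, -0.014] [0.001, 0.001, -0.044]
[-0.168, -0.25, -0.014] [0.001, 0.001, -0.044]
[-0.163, -0.254, -0.014] [0.001, 0.001, -0.044]
[-0.157, -0.258, -0.014] [0.001, 0.001, -0.044]
[-0.151, -0.261, -0.014] [0.001, 0.001, -0.044]
[-0.145, -0.264, -0.014] [0.001, 0.001, -0.044]
```

play_rows(
  rows=[
    [-0.174,-0.247,-0.014,0,0,-0.044,-1],
    [-0.168,-0.25,-0.014,0,0,-0.044,-1],
    [-0.163,-0.254,-0.014,0,0,-0.044,-1],
    [-0.157,-0.258,-0.014,0,0,-0.044,-1],
    [-0.151,-0.261,-0.014,0,0,-0.044,-0.2],
  ],
)

```text
clock: 1.6
position: [0.4626, 0.1186, 0.248]
ee_rot: [2.885, -1.235, -0.008]
force: [1.1, -1.4, 0.5]
width: 0.949
```

```bash
python3 - <<'E'
from h import *
st()
plan(w([-66,78,200]),tool(0,-np.pi/2),.03)
E
```

```text
t 1.6 case pos [-99.9  64.  248. ] toolz(case) [-0.004  0.003 -1.   ] toolx [-0.019 -1.    -0.003] F [-0.2 -1.8  0.5] M [-0.06 -0.11  0.02] w 87.3 q [ 0.07  0.23 -0.52  1.85  0.12  1.1  -1.3 ]
t 1.6 n 3 D [ 0.0143  0.0338 -0.048 ] rot [ 0.005  0.003 -0.019]
[-0.032, -0.075, 0.106] [0.003, 0.002, -0.013]
[-0.032, -0.075, 0.107] [0.003, 0.002, -0.013]
[-0.031, -0.075, 0.107] [0.003, 0.002, -0.013]
```

play_rows(
  rows=[
    [-0.032,-0.075,0.106,0.003,0.002,-0.013,-0.1],
    [-0.032,-0.075,0.107,0.003,0.002,-0.013,-0.1],
    [-0.031,-0.075,0.107,0.003,0.002,-0.013,-0.1],
    [0,0,0,0,0,0,-0.1],
  ],
)

```text
clock: 2.0
position: [0.4772, 0.1624, 0.1985]
ee_rot: [-2.903, 1.188, 0.002]
force: [-0.5, 0.9, 0.3]
width: 0.615
```

```bash
python3 - <<'E'
from h import *
st()
plan(w([-66,78,155]),tool(0,-np.pi/2),.02)
for n in("side","top"):
    a=get_image(n);x,y=(190,130) if n=="side" else (225,130)
    cv2.imwrite(f"pics/{n}1.png",cv2.resize(a[y:y+140,x:x+140],None,fx=4,fy=4,interpolation=cv2.INTER_CUBIC))
E
```

```text
t 2.0 case pos [-58.6  84.8 198.5] toolz(case) [ 0.004  0.003 -1.   ] toolx [ 0.012 -1.    -0.003] F [0.3 1.  0.3] M [-0.09  0.    0.03] w 56.6 q [-0.01  0.32 -0.53  1.87  0.18  1.   -1.4 ]
t 2.0 n 3 D [-0.0004 -0.01   -0.0435] rot [-0.004  0.003  0.012]
[0.015, 0.017, 0.097] [-0.002, 0.002, 0.008]
[0.015, 0.017, 0.097] [-0.002, 0.002, 0.008]
[0.015, 0.017, 0.097] [-0.002, 0.002, 0.008]
```

View pics/side1.png

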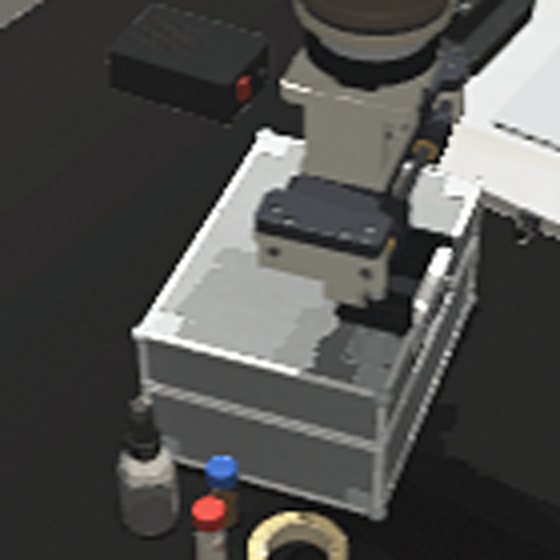

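View pics/top1.png

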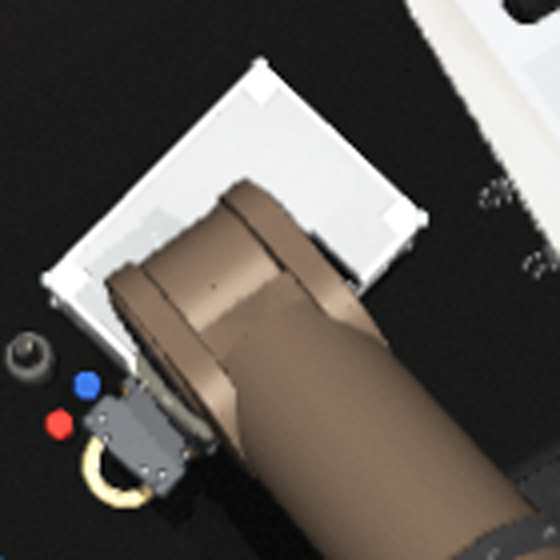

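play_rows(
  rows=[
    [0.03,0.035,0,-0.004,0.004,0.02,0],
    [0.015,0.017,0.09,0,0,0.004,0],
    [0,0,0.08,0,0,0,0],
    [0,0,0,0,0,0,0],
  ],
)

```text
clock: 2.5
position: [0.4785, 0.1464, 0.177]
ee_rot: [-2.892, 1.22, -0.01]
force: [-0.3, -1.3, 0.6]
width: 0.502
```

```bash
python3 - <<'E'
from h import *
st()
plan(w([-66,78,155]),tool(0,-np.pi/2),.02)
E
```

```text
t 2.5 case pos [-69.   72.5 177. ] toolz(case) [ 0.005 -0.005 -1.   ] toolx [-0.009 -1.     0.005] F [-1.1 -0.7  0.6] M [ 0.07  0.01 -0.06] w 46.1 q [ 0.    0.33 -0.51  1.91  0.2   0.94 -1.41]
t 2.5 n 2 D [-0.0017  0.006  -0.022 ] rot [-0.005 -0.005 -0.009]
[-0.019, -0.01, 0.073] [-0.005, -0.005, -0.009]
[-0.018, -0.01, 0.073] [-0.005, -0.005, -0.009]
```

play_rows(
  rows=[
    [-0.036,-0.02,0.03,-0.005,-0.005,-0.01,0],
    [0,0,0.05,0,0,0,0],
    [0,0,0.04,0,0,0,0],
    [0,0,0,0,0,0,0],
  ],
)

```text
clock: 2.9
position: [0.4773, 0.1526, 0.1588]
ee_rot: [-2.895, 1.214, -0.006]
force: [0.6, 1.0, 0.4]
width: 0.497
```

```bash
python3 - <<'E'
from h import *
st()
plan(w([-66,78,155]),tool(0,-np.pi/2),.02)
E
```

```text
t 2.9 case pos [-65.5  77.8 158.8] toolz(case) [ 0.003 -0.003 -1.   ] toolx [-0.004 -1.     0.003] F [1.1 0.3 0.4] M [-0.03 -0.    0.02] w 45.7 q [-0.02  0.36 -0.51  1.93  0.22  0.91 -1.43]
t 2.9 n 1 D [-0.0005 -0.0002 -0.0038] rot [-0.003 -0.003 -0.004]
[-0.002, 0.004, 0.026] [-0.007, -0.006, -0.009]
```

play_rows(
  rows=[
    [0,0,0.03,0,0,0,0],
    [0,0,0,0,0,0,0],
    [0,0,0,0,0,0,1],
    [0,0,0,0,0,0,1],
    [0,0,0,0,0,0,1],
  ],
  force=45,
)

```text
clock: 3.4
position: [0.4776, 0.153, 0.1541]
ee_rot: [-2.896, 1.213, -0.006]
force: [-0.7, -0.4, -0.0]
width: 0.288
```

play_rows(
  rows=[
    [0,0,0,0,0,0,1],
    [0,0,0,0,0,0,1],
    [0,0,0,0,0,0,1],
  ],
)

```text
clock: 3.7
position: [0.4775, 0.1531, 0.1543]
ee_rot: [-2.895, 1.213, -0.007]
force: [0.8, 0.3, -1.5]
width: 0.193
```

```bash
python3 - <<'E'
from h import *
st()
E
```

```text
t 3.7 case pos [-65.   78.  154.3] toolz(case) [ 0.004 -0.003 -1.   ] toolx [-0.004 -1.     0.003] F [ 0.8 -0.3 -1.5] M [ 0.03 -0.06  0.02] w 17.7 q [-0.02  0.36 -0.51  1.93  0.23  0.9  -1.43]
```

play_rows(
  rows=[
    [0,0,-0.03,0,0,0,1],
    [0,0,-0.04,0,0,0,1],
    [0,0,-0.04,0,0,0,1],
    [0,0,-0.01,0,0,0,1],
  ],
)

```text
clock: 4.1
position: [0.4774, 0.153, 0.1726]
ee_rot: [-2.895, 1.212, -0.005]
force: [2.6, 1.6, -8.1]
width: 0.192
```

```bash
python3 - <<'E'
from h import *
st()
E
```

```text
t 4.1 case pos [-65.1  78.  172.6] toolz(case) [ 0.004 -0.002 -1.   ] toolx [-0.004 -1.     0.002] F [ 3.  -0.6 -8.1] M [ 0.41 -0.61 -0.03] w 17.7 q [-0.01  0.34 -0.52  1.91  0.21  0.94 -1.42]
```

play_rows(
  rows=[
    [0,0,-0.003,0,0,-0.1,1],
    [0,0,-0.003,0,0,-0.2,1],
    [0,0,-0.003,0,0,-0.25,1],
    [0,0,-0.003,0,0,-0.25,1],
  ],
)

```text
clock: 4.5
position: [0.4772, 0.1534, 0.1739]
ee_rot: [-3.082, 0.594, -0.006]
force: [3.8, 2.8, -12.7]
width: 0.194
```

```bash
python3 - <<'E'
from h import *
st()
plan(w([-65,78,173]),tool(0,0),.02)
E
```

```text
t 4.5 case pos [-65.   78.5 173.9] toolz(case) [ 0.004 -0.001 -1.   ] toolx [ 0.397 -0.918  0.003] F [  4.7  -0.7 -12.7] M [ 0.63 -0.99 -0.06] w 17.8 q [ 0.06  0.36 -0.61  1.9   0.25  0.95 -1.04]
t 4.5 n 9 D [ 0.0003 -0.0003 -0.0009] rot [-1.000e-03 -5.000e-03 -1.162e+00]
[0.0, 0.0, 0.001] [-0.0, -0.001, -0.258]
[0.0, 0.0, 0.001] [-0.0, -0.001, -0.258]
[0.0, 0.0, 0.001] [-0.0, -0.001, -0.258]
[0.0, 0.0, 0.001] [-0.0, -0.001, -0.258]
[0.0, 0.0, 0.001] [-0.0, -0.001, -0.258]
[0.0, 0.0, 0.001] [-0.0, -0.001, -0.258]
[0.0, 0.0, 0.001] [-0.0, -0.001, -0.258]
[0.0, 0.0, 0.001] [-0.0, -0.001, -0.258]
[0.0, 0.0, 0.001] [-0.0, -0.001, -0.258]
```

play_rows(
  rows=[
    [0,0,0.003,0,0,-0.26,1],
    [0,0,0,0,0,-0.26,1],
    [0,0,0,0,0,-0.26,1],
    [0,0,0,0,0,-0.26,1],
    [0,0,0,0,0,-0.26,1],
  ],
)

```text
clock: 5.0
position: [0.4765, 0.1536, 0.1729]
ee_rot: [-3.105, -0.464, -0.005]
force: [1.9, 2.1, -9.0]
width: 0.191
```

```bash
python3 - <<'E'
from h import *
st()
plan(w([-65,78,173]),tool(0,0),.02)
E
```

```text
t 5.0 case pos [-65.4  79.  172.9] toolz(case) [ 0.004 -0.    -1.   ] toolx [ 0.885 -0.466  0.003] F [ 2.8  0.1 -9. ] M [ 0.45 -0.55  0.05] w 17.5 q [ 0.17  0.39 -0.76  1.9   0.32  0.97 -0.44]
t 5.0 n 4 D [ 0.001  -0.0005  0.0001] rot [-0.001 -0.004 -0.485]
[0.001, 0.001, -0.0] [-0.0, -0.002, -0.242]
[0.001, 0.001, -0.0] [-0.0, -0.002, -0.242]
[0.001, 0.002, -0.0] [-0.0, -0.002, -0.242]
[0.001, 0.002, -0.0] [-0.0, -0.002, -0.242]
```

play_rows(
  rows=[
    [0.002,0.002,0,0,0,-0.24,1],
    [0.001,0.002,0,0,0,-0.24,1],
    [0.001,0.002,0,0,0,-0.24,1],
    [0.001,0.002,0,0,0,-0.2,1],
  ],
)

```text
clock: 5.4
position: [0.4761, 0.1533, 0.1724]
ee_rot: [-2.904, -1.19, -0.002]
force: [1.3, 1.7, -9.0]
width: 0.196
```

```bash
python3 - <<'E'
from h import *
st()
plan(w([-65,78,173]),tool(0,0),.02)
E
```

```text
t 5.4 case pos [-65.8  79.2 172.4] toolz(case) [ 0.002  0.002 -1.   ] toolx [ 1.    -0.003  0.002] F [ 2.1  0.3 -9. ] M [ 0.67 -0.3  -0.02] w 18.0 q [ 0.25  0.43 -0.88  1.89  0.39  1.   -0.02]
t 5.4 n 1 D [ 0.0014 -0.0002  0.0006] rot [-0.002 -0.002 -0.003]
[0.006, 0.008, -0.004] [-0.005, -0.005, -0.007]
```

play_rows(
  rows=[
    [0,0,0.015,0,0,0,1],
    [0,0,0.02,0,0,0,1],
    [0,0,0,0,0,0,1],
  ],
)

```text
clock: 5.7
position: [0.476, 0.1532, 0.1671]
ee_rot: [-2.906, -1.185, -0.002]
force: [-1.3, 0.9, -1.7]
width: 0.191
```

```bash
python3 - <<'E'
from h import *
st()
E
```

```text
t 5.7 case pos [-66.   79.2 167.1] toolz(case) [ 0.002  0.003 -1.   ] toolx [ 1.    -0.007  0.002] F [-0.3  1.5 -1.7] M [ 0.28 -0.11 -0.01] w 17.6 q [ 0.25  0.44 -0.87  1.9   0.39  0.99 -0.03]
```

play_rows(
  rows=[
    [0,0,0,0,0,0,0],
    [0,0,0,0,0,0,0],
    [0,0,0,0,0,0,0],
    [0,0,-0.1,0,0,0,0],
    [0,0,-0.2,0,0,0,0],
  ],
)

```text
clock: 6.2
position: [0.4747, 0.1513, 0.2112]
ee_rot: [-2.91, -1.179, 0.006]
force: [0.1, 0.1, -0.0]
width: 0.498
```

```bash
python3 - <<'E'
from h import *
st()
E
```

```text
t 6.2 case pos [-68.3  78.8 211.2] toolz(case) [-0.003  0.003 -1.   ] toolx [ 1.    -0.012 -0.003] F [ 0.2  0.  -0. ] M [ 0.02 -0.17 -0.03] w 45.9 q [ 0.28  0.39 -0.9   1.84  0.34  1.08  0.02]
```

```bash
python3 - <<'E'
from h import *
plan(w([-220,-15,270]),tool(0,0))
E
```

```text
t 6.2 n 4 D [-0.0417 -0.1734  0.0588] rot [-0.003  0.003 -0.012]
[-0.251, 0.159, -0.098] [-0.001, 0.002, -0.006]
[-0.252, 0.158, -0.098] [-0.001, 0.002, -0.006]
[-0.252, 0.158, -0.098] [-0.001, 0.002, -0.006]
[-0.252, 0.157, -0.098] [-0.001, 0.002, -0.006]
```

play_rows(
  rows=[
    [-0.1,0.05,-0.2,0,0,0,0],
    [-0.25,0.16,-0.1,0,0,0,0],
    [-0.25,0.16,-0.05,0,0,0,0],
    [-0.25,0.16,0,0,0,0,0],
    [-0.1,0.05,0,0,0,0,0],
  ],
)

```text
clock: 6.7
position: [0.4345, -0.0109, 0.27]
ee_rot: [-2.908, -1.187, -0.007]
force: [0.8, -0.4, 0.7]
width: 0.502
```

```bash
python3 - <<'E'
from h import *
st()
for n in("side","top"):
    a=get_image(n);x,y=(215,150) if n=="side" else (235,140)
    cv2.imwrite(f"pics/{n}2f.png",a);s=120
    cv2.imwrite(f"pics/{n}2.png",cv2.resize(a[y:y+s,x:x+s],None,fx=5,fy=5,interpolation=cv2.INTER_CUBIC))
E
```

```text
t 6.7 case pos [-211.1   -8.2  270. ] toolz(case) [ 0.004 -0.001 -1.   ] toolx [ 1.    -0.006  0.004] F [ 0.3 -0.8  0.7] M [ 0.05 -0.12 -0.01] w 46.2 q [ 0.72  0.19 -0.92  1.89  0.16  1.14  0.51]
```

View pics/side2.png

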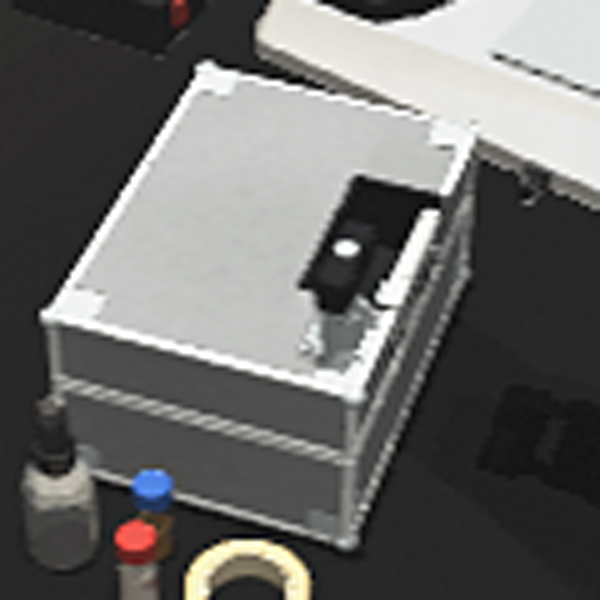

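View pics/top2.png

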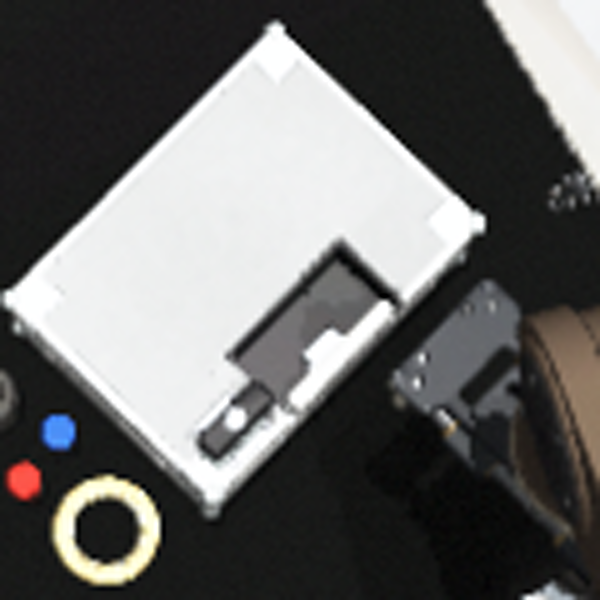

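```bash
python3 - <<'E'
from h import *
s=lambda p:np.array(p)/5+[215,150]-.4
t=lambda p:np.array(p)/5+[235,140]-.4
def c(X):return (RC.T@(X-C)*1000).round(1)
print("pin",c(tri(s((346,247)),t((235,418)))))
for p in((297,400),(392,312),(386,304),(288,390)): print("lip top z123",p,c(onz("top",t(p),.1235)))
for p in((433,212),(387,300)): print("lip side",p,c(onz("side",s(p),.1235)))
for p in((305,350),(340,330)): print("blk",[c(onz("top",t(p),z)) for z in(.12,.085)])
for p in((275,30),(5,298),(210,508),(480,225)): print("corner",c(onz("top",t(p),.125)))
a=cv2.imread("pics/top2f.png")[185:230,275:320];cv2.imwrite("pics/z.png",cv2.resize(a,None,fx=13,fy=13,interpolation=cv2.INTER_LANCZOS4))
a=cv2.imread("pics/side2f.png")[175:220,270:315];cv2.imwrite("pics/z2.png",cv2.resize(a,None,fx=13,fy=13,interpolation=cv2.INTER_LANCZOS4))
E
```

```text
pin [-65.   75.9 186.1]
lip top z123 (297, 400) [-80.6  36.8 123.5]
lip top z123 (392, 312) [-84.9 -41.3 123.5]
lip top z123 (386, 304) [-79.  -42.3 123.5]
lip top z123 (288, 390) [-72.6  36.2 123.5]
lip side (433, 212) [-82.8 -34.8 123.5]
lip side (387, 300) [-79.6  42.4 123.5]
blk [array([-63. ,  11.2, 120. ]), array([-61.1,   6.8,  85. ])]
blk [array([-69.8, -12.2, 120. ]), array([-68. , -17.1,  85. ])]
corner [  85.2 -117.   125. ]
corner [ 87.7 114.2 125. ]
corner [-88.1 119.6 125. ]
corner [ -86.7 -116.4  125. ]
```

View pics/z.png

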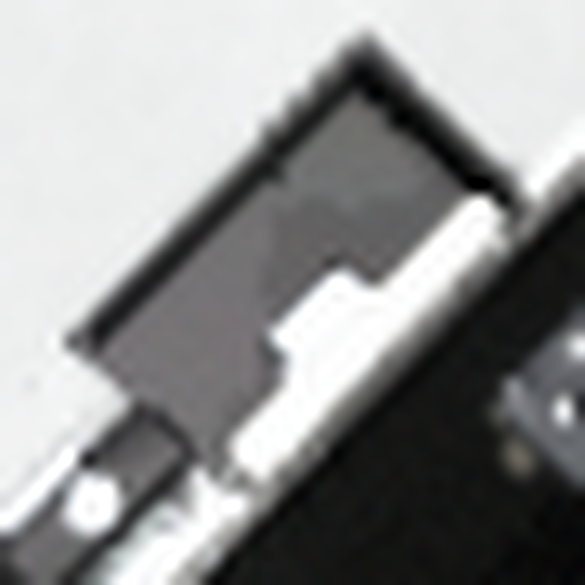

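View pics/z2.png

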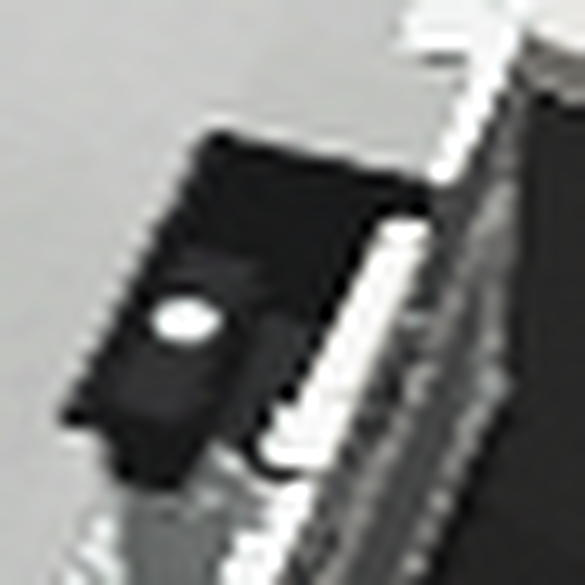

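```bash
python3 - <<'E'
from h import *
plan(w([-79.5,-28,165]),tool(0,0),.04)
E
```

```text
t 6.8 n 5 D [ 0.1072  0.0774 -0.105 ] rot [ 0.001 -0.005 -0.007]
[0.174, 0.026, 0.141] [0.0, -0.002, -0.003]
[0.174, 0.026, 0.141] [0.0, -0.002, -0.003]
[0.174, 0.027, 0.141] [0.0, -0.002, -0.003]
[0.174, 0.027, 0.14] [0.0, -0.002, -0.003]
[0.174, 0.027, 0.14] [0.0, -0.002, -0.003]
```

play_rows(
  rows=[
    [0.174,0.026,0.14,0,-0.002,-0.003,0.22],
    [0.174,0.026,0.14,0,-0.002,-0.003,0.22],
    [0.174,0.026,0.14,0,-0.002,-0.003,0.22],
    [0.15,0.02,0.12,0,-0.002,-0.003,0.22],
    [0.08,0.01,0.06,0,0,0,0.22],
  ],
)

```text
clock: 7.3
position: [0.5322, 0.0624, 0.1795]
ee_rot: [2.905, 1.185, 0.009]
force: [-0.2, 0.8, -0.4]
width: 0.394
```

play_rows(
  rows=[
    [0,0,0,0,0,0,0.22],
    [0,0,0,0,0,0,0.22],
  ],
)

```text
clock: 7.5
position: [0.5322, 0.0666, 0.1781]
ee_rot: [2.905, 1.193, 0.007]
force: [-0.2, -0.8, 0.1]
width: 0.391
```

```bash
python3 - <<'E'
from h import *
st()
plan(w([-79.5,-28,140]),tool(0,0),.02)
E
```

```text
t 7.5 case pos [-87.1 -21.9 178.1] toolz(case) [ 0.004 -0.003 -1.   ] toolx [ 1.    -0.002  0.004] F [-0.7 -0.4  0.1] M [-0.01 -0.14 -0.01] w 36.0 q [ 0.39  0.47 -0.84  1.81  0.41  1.04  0.17]
t 7.5 n 2 D [ 0.0097  0.001  -0.0381] rot [ 0.003 -0.004 -0.002]
[0.025, 0.02, 0.127] [0.003, -0.004, -0.002]
[0.025, 0.02, 0.127] [0.003, -0.004, -0.002]
```

play_rows(
  rows=[
    [0.05,0.04,0.08,0.003,-0.004,0,0.22],
    [0,0,0.1,0,0,0,0.22],
    [0,0,0.06,0,0,0,0.22],
    [0,0,0,0,0,0,0.22],
  ],
)

```text
clock: 7.9
position: [0.5423, 0.0668, 0.1405]
ee_rot: [2.905, 1.191, 0.005]
force: [-0.8, -0.6, -0.4]
width: 0.392
```

```bash
python3 - <<'E'
from h import *
st()
plan(w([-79.5,-28,100]),tool(0,0),.02)
for n in("side","top"):
    a=get_image(n);x,y=(215,150) if n=="side" else (235,140)
    cv2.imwrite(f"pics/{n}3f.png",a);s=120
    cv2.imwrite(f"pics/{n}3.png",cv2.resize(a[y:y+s,x:x+s],None,fx=5,fy=5,interpolation=cv2.INTER_CUBIC))
E
```

```text
t 7.9 case pos [-79.8 -28.9 140.5] toolz(case) [ 0.002 -0.003 -1.   ] toolx [ 1.    -0.003  0.002] F [-1.   0.1 -0.4] M [ 0.02 -0.18 -0.05] w 36.0 q [ 0.36  0.53 -0.81  1.83  0.46  0.98  0.13]
t 7.9 n 3 D [-0.0005  0.0008 -0.0405] rot [ 0.003 -0.002 -0.003]
[0.0, -0.002, 0.09] [0.002, -0.002, -0.002]
[0.0, -0.002, 0.09] [0.002, -0.002, -0.002]
[0.001, -0.002, 0.09] [0.002, -0.002, -0.002]
```

View pics/side3.png

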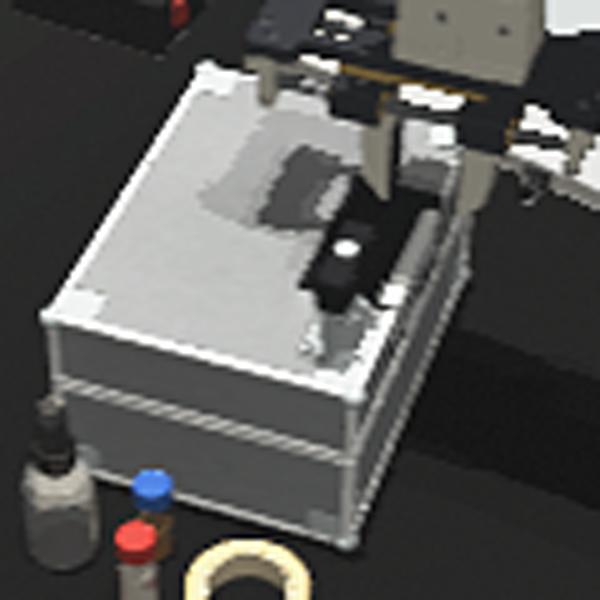

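play_rows(
  rows=[
    [0,0,0.07,0,0,0,0.22],
    [0,0,0.08,0,0,0,0.22],
    [0,0,0.08,0,0,0,0.22],
    [0,0,0.05,0,0,0,0.22],
    [0,0,0,0,0,0,0.22],
  ],
)

```text
clock: 8.5
position: [0.5431, 0.0666, 0.0965]
ee_rot: [2.905, 1.189, 0.009]
force: [0.9, -1.0, -0.2]
width: 0.386
```

```bash
python3 - <<'E'
from h import *
st()
E
```

```text
t 8.5 case pos [-79.3 -29.6  96.5] toolz(case) [ 0.004 -0.005 -1.   ] toolx [ 1.    -0.004  0.004] F [-0.1 -1.3 -0.2] M [ 0.02 -0.17  0.03] w 35.5 q [ 0.33  0.58 -0.77  1.87  0.51  0.9   0.08]
```

play_rows(
  rows=[
    [0,0,-0.01,0,0,0,1],
    [0,0,0,0,0,0,1],
    [0,0,0,0,0,0,1],
    [0,0,0,0,0,0,1],
    [0,0,0,0,0,0,1],
  ],
  force=40,
)

```text
clock: 9.0
position: [0.5419, 0.0656, 0.0984]
ee_rot: [2.904, 1.189, 0.004]
force: [0.3, 2.4, -2.4]
width: 0.107
```

play_rows(
  rows=[
    [0,0,0,0,0,0,1],
    [0,0,0,0,0,0,1],
  ],
)

```text
clock: 9.2
position: [0.542, 0.0657, 0.0984]
ee_rot: [2.904, 1.189, 0.005]
force: [-0.3, 0.2, -2.9]
width: 0.102
```

```bash
python3 - <<'E'
from h import *
st()
E
```

```text
t 9.2 case pos [-80.8 -29.4  98.4] toolz(case) [ 0.001 -0.005 -1.   ] toolx [ 1.    -0.004  0.001] F [-0.1  0.3 -2.9] M [-0.01 -0.08  0.02] w 9.4 q [ 0.33  0.58 -0.77  1.87  0.51  0.9   0.08]
```

```bash
cat >> h.py <<'E'
LX,LZ,GY,PH=-80.8,117.2,-29.4,30.2
H=np.array([85.,75.])
def tgt(th,ph,gy=GY):
    v=np.array([LX,LZ-PH])-H+PH*np.array([-np.sin(ph),np.cos(ph)])
    l=H+[v[0]*np.cos(th)+v[1]*np.sin(th),-v[0]*np.sin(th)+v[1]*np.cos(th)]
    a=ph-th;t=l+18.8*np.array([np.sin(a),-np.cos(a)])
    return w([t[0],gy,t[1]]),tool(a)
def seq(path,o=None):
    """rows via targets, each from the previous target (first from measured)"""
    o=observe();p=np.array(o["position"]);r=R.from_rotvec(o["ee_rot"])
    for th,ph in path:
        P,Q=tgt(th,ph);d=(r.inv()*Q).as_rotvec();D=r.inv().apply(P-p)
        print((th,ph),(D/.15).round(3).tolist(),(d/.5).round(3).tolist());p,r=P,Q
E
python3 - <<'E'
from h import *
seq([(0,.1),(0,.2),(0,.3),(0,.4),(0,.45)])
E
```

```text
(0, 0.1) [-0.008, -0.0, 0.0] [0.01, 0.198, -0.008]
(0, 0.2) [-0.008, 0.0, 0.0] [0.0, 0.2, 0.0]
(0, 0.3) [-0.008, -0.0, 0.0] [0.0, 0.2, 0.0]
(0, 0.4) [-0.008, 0.0, 0.0] [0.0, 0.2, 0.0]
(0, 0.45) [-0.004, -0.0, 0.0] [0.0, 0.1, 0.0]
```

play_rows(
  rows=[
    [-0.008,0,0,0,0.2,0,1],
    [-0.008,0,0,0,0.2,0,1],
    [-0.008,0,0,0,0.2,0,1],
    [-0.008,0,0,0,0.2,0,1],
  ],
)

```text
clock: 9.6
position: [0.5395, 0.0633, 0.0984]
ee_rot: [-2.717, -1.12, -0.571]
force: [3.9, 3.5, -13.0]
width: 0.11
```

```bash
python3 - <<'E'
from h import *
st()
seq([(0,.45),(0.03,.45)])
E
```

```text
t 9.6 case pos [-84.2 -29.3  98.4] toolz(case) [ 0.399 -0.008 -0.917] toolx [0.917 0.002 0.399] F [  5.2  -0.3 -13. ] M [-0.34  0.1  -0.15] w 10.1 q [ 0.67  0.52 -0.92  2.15  0.49  0.35  0.24]
(0, 0.45) [-0.012, 0.0, 0.003] [0.016, 0.078, 0.004]
(0.03, 0.45) [0.019, 0.0, -0.029] [0.0, -0.06, 0.0]
```

play_rows(
  rows=[
    [-0.014,0,0.008,0,0.1,0,1],
    [-0.004,0,0.004,0,0.04,0,1],
    [0,0,0,0,0,0,1],
  ],
)

```text
clock: 9.9
position: [0.5385, 0.0622, 0.0971]
ee_rot: [-2.67, -1.098, -0.675]
force: [2.6, 3.9, -3.7]
width: 0.105
```

```bash
python3 - <<'E'
from h import *
st()
seq([(0,.48),(0.03,.48),(0.06,.48),(0.1,.48)])
E
```

```text
t 9.9 case pos [-85.8 -29.5  97.1] toolz(case) [ 0.472 -0.009 -0.882] toolx [0.882 0.001 0.472] F [ 4.6  0.9 -3.7] M [0.13 0.3  0.15] w 9.7 q [ 0.74  0.54 -0.94  2.2   0.5   0.24  0.27]
(0, 0.48) [-0.002, -0.001, -0.001] [0.019, -0.023, 0.002]
(0.03, 0.48) [0.02, -0.0, -0.028] [0.0, -0.06, 0.0]
(0.06, 0.48) [0.02, 0.0, -0.028] [0.0, -0.06, -0.0]
(0.1, 0.48) [0.027, -0.0, -0.037] [0.0, -0.08, -0.0]
```

play_rows(
  rows=[
    [0.02,0,-0.028,0,-0.05,0,1],
    [0.02,0,-0.03,0,-0.06,0,1],
    [0.02,0,-0.03,0,-0.06,0,1],
  ],
)

```text
clock: 10.2
position: [0.5403, 0.0642, 0.1126]
ee_rot: [-2.722, -1.117, -0.56]
force: [8.0, 3.8, -12.9]
width: 0.105
```

```bash
python3 - <<'E'
from h import *
st()
seq([(.06,.48),(0.1,.48),(0.15,.48)])
E
```

```text
t 10.2 case pos [-83.1 -29.3 112.6] toolz(case) [ 0.393 -0.007 -0.92 ] toolx [ 0.92  -0.001  0.393] F [  8.3  -2.9 -12.9] M [-0.34 -0.35 -0.16] w 9.7 q [ 0.7   0.51 -0.96  2.13  0.46  0.4   0.25]
(0.06, 0.48) [-0.022, 0.001, 0.029] [0.015, 0.033, -0.002]
(0.1, 0.48) [0.027, -0.0, -0.037] [0.0, -0.08, -0.0]
(0.15, 0.48) [0.034, 0.0, -0.046] [-0.0, -0.1, 0.0]
```

play_rows(
  rows=[
    [0.03,0,-0.04,0,-0.08,0,1],
    [0.034,0,-0.046,0,-0.1,0,1],
    [0.034,0,-0.046,0,-0.1,0,1],
  ],
)

```text
clock: 10.5
position: [0.5453, 0.0692, 0.1362]
ee_rot: [-2.802, -1.147, -0.364]
force: [7.3, 3.2, -14.4]
width: 0.11
```

```bash
python3 - <<'E'
from h import *
st()
seq([(.15,.48),(0.2,.48),(.25,.48),(0.3,.48)])
a=get_image("side");x,y=(215,120);s=150
cv2.imwrite("pics/side4.png",cv2.resize(a[y:y+s,x:x+s],None,fx=4,fy=4,interpolation=cv2.INTER_CUBIC))
E
```

```text
t 10.5 case pos [-76.  -29.3 136.2] toolz(case) [ 0.253 -0.006 -0.967] toolx [ 0.967 -0.003  0.253] F [  7.5  -2.9 -14.4] M [ 0.04 -0.84 -0.16] w 10.1 q [ 0.58  0.49 -0.93  2.    0.44  0.65  0.21]
(0.15, 0.48) [-0.054, 0.001, 0.081] [0.012, 0.148, -0.006]
(0.2, 0.48) [0.034, 0.0, -0.046] [0.0, -0.1, 0.0]
(0.25, 0.48) [0.034, -0.0, -0.046] [0.0, -0.1, -0.0]
(0.3, 0.48) [0.034, -0.0, -0.046] [0.0, -0.1, 0.0]
```

View pics/side4.png

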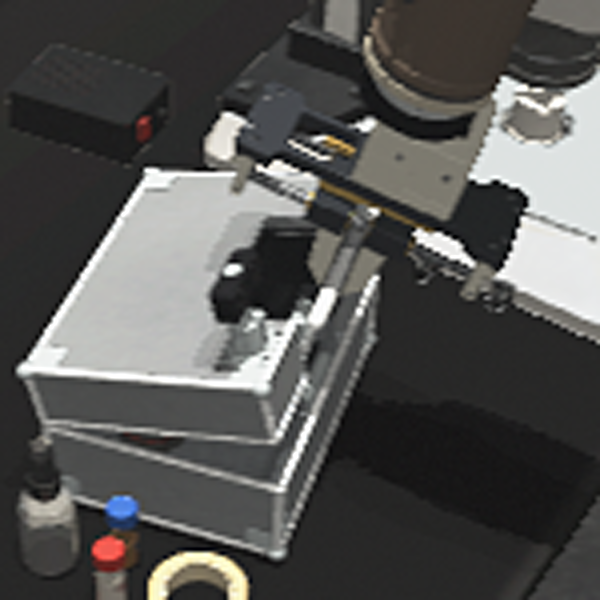

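play_rows(
  rows=[
    [0.068,0,-0.092,0,-0.2,0,1],
    [0.068,0,-0.092,0,-0.2,0,1],
    [0.068,0,-0.092,0,-0.2,0,1],
  ],
)

```text
clock: 10.85
position: [0.5626, 0.0864, 0.1819]
ee_rot: [2.886, 1.176, -0.076]
force: [10.1, 5.1, -21.0]
width: 0.104
```

```bash
python3 - <<'E'
from h import *
st()
seq([(.5,.48),(0.6,.48),(.7,.48)])
seq([(.5,.3),(0.6,.3),(.7,.3)])
E
```

```text
t 10.85 case pos [-51.5 -29.2 181.9] toolz(case) [-0.054 -0.004 -0.999] toolx [ 0.998 -0.008 -0.054] F [ 10.8  -3.5 -21. ] M [ 1.38 -2.51  0.08] w 9.6 q [ 0.3   0.55 -0.84  1.68  0.46  1.17  0.1 ]
(0.5, 0.48) [-0.018, 0.001, 0.038] [0.008, 0.069, -0.015]
(0.6, 0.48) [0.07, 0.0, -0.091] [0.0, -0.2, 0.0]
(0.7, 0.48) [0.07, -0.0, -0.091] [0.0, -0.2, -0.0]
(0.5, 0.3) [-0.004, 0.001, 0.039] [0.006, -0.291, -0.016]
(0.6, 0.3) [0.053, -0.0, -0.101] [0.0, -0.2, 0.0]
(0.7, 0.3) [0.053, -0.0, -0.101] [0.0, -0.2, 0.0]
```

play_rows(
  rows=[
    [0.055,0,-0.07,0,-0.16,0,1],
    [0.055,0,-0.07,0,-0.16,0,1],
    [0.055,0,-0.07,0,-0.16,0,1],
  ],
)

```text
clock: 11.15
position: [0.584, 0.1074, 0.2095]
ee_rot: [2.769, 1.127, -0.427]
force: [0.7, -1.9, -11.2]
width: 0.105
```

```bash
python3 - <<'E'
from h import *
st()
seq([(.8,.48),(0.9,.48)])
a=get_image("side");x,y=(215,90);s=150
cv2.imwrite("pics/side5.png",cv2.resize(a[y:y+s,x:x+s],None,fx=4,fy=4,interpolation=cv2.INTER_CUBIC))
cv2.imwrite("pics/top5.png",get_image("top"))
E
```

```text
t 11.15 case pos [-21.6 -29.4 209.5] toolz(case) [-0.304 -0.003 -0.953] toolx [ 0.953 -0.009 -0.304] F [ -0.8  -1.8 -11.2] M [ 0.28 -0.99  0.17] w 9.6 q [ 0.08  0.68 -0.75  1.39  0.49  1.56  0.06]
(0.8, 0.48) [0.013, -0.0, -0.029] [0.007, -0.022, -0.018]
(0.9, 0.48) [0.07, -0.0, -0.091] [0.0, -0.2, 0.0]
```

View pics/side5.png

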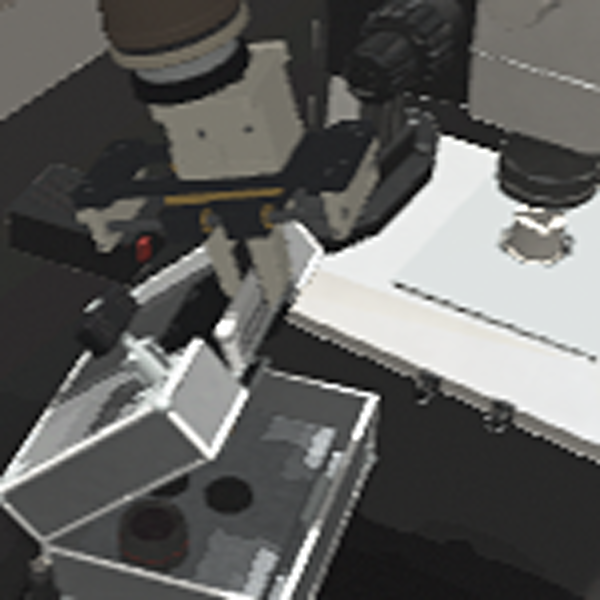

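View pics/top5.png

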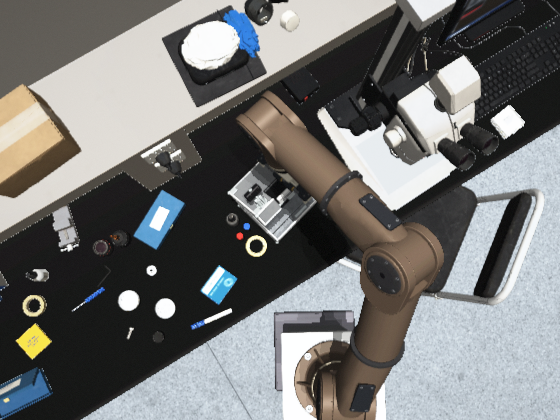

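play_rows(
  rows=[
    [0.02,0,-0.03,0,-0.06,0,1],
    [0,0,0,0,0,0,1],
    [0,0,0,0,0,0,-0.13],
    [0,0,0,0,0,0,-0.13],
    [0,0,0,0,0,0,-0.13],
  ],
)

```text
clock: 11.75
position: [0.5888, 0.1128, 0.2118]
ee_rot: [2.751, 1.123, -0.464]
force: [0.5, 1.1, -2.2]
width: 0.317
```

play_rows(
  rows=[
    [0,0,0,0,0,0,-0.13],
    [0,0,-0.1,0,0,0,-0.13],
    [0,0,-0.2,0,0,0,-0.13],
    [0,0,-0.2,0,0,0,-0.13],
  ],
)

```text
clock: 12.15
position: [0.604, 0.1273, 0.2828]
ee_rot: [2.75, 1.12, -0.474]
force: [0.0, -0.3, 0.7]
width: 0.563
```

```bash
python3 - <<'E'
from h import *
st()
a=get_image("side");x,y=(215,90);s=150
cv2.imwrite("pics/side6.png",cv2.resize(a[y:y+s,x:x+s],None,fx=4,fy=4,interpolation=cv2.INTER_CUBIC))
E
```

```text
t 12.15 case pos [  6.6 -29.4 282.8] toolz(case) [-0.337 -0.003 -0.942] toolx [ 0.942 -0.009 -0.337] F [-0.2 -0.2  0.7] M [ 0.31 -0.48  0.01] w 51.8 q [ 0.    0.69 -0.74  1.19  0.48  1.76  0.09]
```

View pics/side6.png

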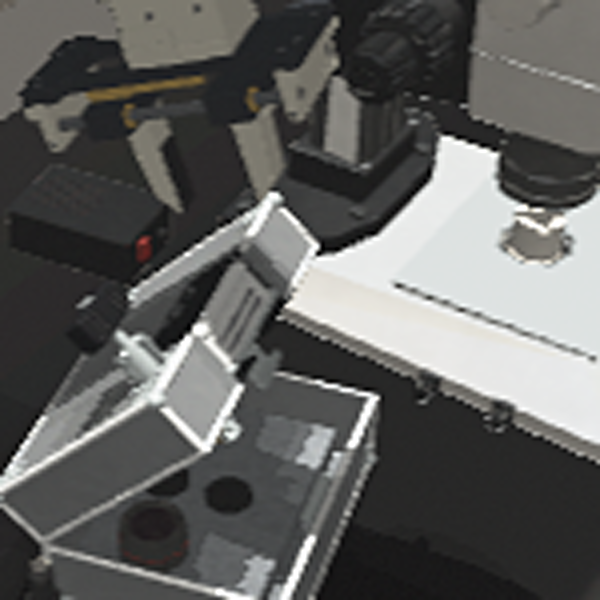

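```bash
cat >> h.py <<'E'
def push(th,a,h,s=28,gy=-68):
    rim=H+170*np.array([-np.cos(th),np.sin(th)])
    t=rim+s*np.array([np.sin(a),-np.cos(a)])-h*np.array([np.cos(a),np.sin(a)])
    return w([t[0],gy,t[1]]),tool(a)
E
python3 - <<'E'
from h import *
plan(w([-110,-68,290]),tool(.1),.045)
E
```

```text
t 12.2 n 4 D [-0.0571 -0.1116  0.0026] rot [ 0.006  0.438 -0.007]
[-0.188, 0.066, 0.062] [0.003, 0.219, -0.004]
[-0.194, 0.066, 0.041] [0.003, 0.219, -0.004]
[-0.197, 0.066, 0.019] [0.003, 0.219, -0.004]
[-0.198, 0.065, -0.002] [0.003, 0.219, -0.004]
```

play_rows(
  rows=[
    [-0.188,0.066,0.03,0.003,0.219,-0.004,1],
    [-0.194,0.066,0.03,0.003,0.219,-0.004,1],
    [-0.197,0.066,0.019,0.003,0.219,-0.004,1],
    [-0.15,0.05,0,0.003,0.2,-0.004,1],
    [-0.03,0,0,0,0.05,0,1],
  ],
)

```text
clock: 12.7
position: [0.5497, 0.025, 0.2919]
ee_rot: [-2.852, -1.183, -0.179]
force: [-0.0, -0.5, 0.4]
width: 0.179
```

```bash
python3 - <<'E'
from h import *
st()
plan(w([-110,-68,200]),tool(.4),.04)
E
```

```text
t 12.7 case pos [-103.9  -63.8  291.9] toolz(case) [ 0.125  0.001 -0.992] toolx [0.992 0.005 0.125] F [-0.4 -0.3  0.4] M [-0.11 -0.06  0.02] w 16.4 q [ 0.63  0.35 -0.94  1.68  0.24  1.14  0.43]
t 12.7 n 3 D [-0.0013 -0.0073 -0.0919] rot [-0.002  0.274  0.005]
[-0.039, 0.009, 0.201] [-0.001, 0.183, 0.003]
[-0.057, 0.009, 0.197] [-0.001, 0.183, 0.003]
[-0.075, 0.009, 0.191] [-0.001, 0.183, 0.003]
```

play_rows(
  rows=[
    [-0.05,0.009,0.2,0,0.18,0,1],
    [-0.06,0.009,0.2,0,0.18,0,1],
    [-0.075,0.009,0.19,0,0.18,0,1],
    [0,0,0,0,0,0,1],
  ],
)

```text
clock: 13.1
position: [0.5445, 0.0109, 0.1991]
ee_rot: [-2.724, -1.116, -0.562]
force: [-1.6, -0.8, 0.5]
width: -0.002
```

```bash
python3 - <<'E'
from h import *
st()
print(push(.8,.4,30)); plan(*push(.8,.4,30),.03)
for n in("side","top"):
    a=get_image(n);x,y=(215,90) if n=="side" else (235,120);s=150
    cv2.imwrite(f"pics/{n}7.png",cv2.resize(a[y:y+s,x:x+s],None,fx=4,fy=4,interpolation=cv2.INTER_CUBIC))
E
```

```text
t 13.1 case pos [-117.6  -70.2  199.1] toolz(case) [ 0.393 -0.01  -0.92 ] toolx [ 0.92  -0.002  0.393] F [-1.7  0.5  0.5] M [-0.33  0.28 -0.02] w -0.1 q [ 0.9   0.39 -1.03  2.    0.13  0.62  0.64]
(array([0.59087477, 0.05989268, 0.15947828]), Rotation.from_matrix(array([[ 6.53887220e-01,  7.04274009e-01,  2.76459082e-01],
                            [ 6.48679318e-01, -7.09928250e-01,  2.74257217e-01],
                            [ 3.89418342e-01,  2.77555756e-17, -9.21060994e-01]])))
t 13.1 n 3 D [ 0.0463  0.049  -0.0396] rot [ 0.01  -0.003 -0.002]
[0.103, -0.006, 0.14] [0.006, -0.002, -0.001]
[0.103, -0.006, 0.14] [0.006, -0.002, -0.001]
[0.104, -0.005, 0.14] [0.006, -0.002, -0.001]
```

View pics/side7.png

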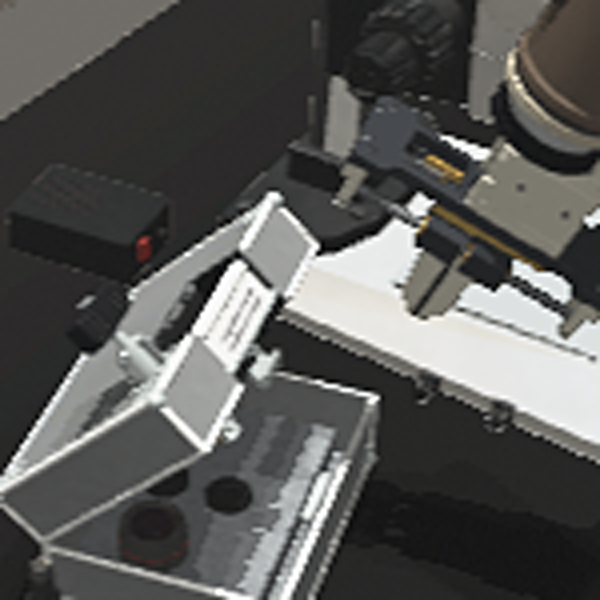

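View pics/top7.png

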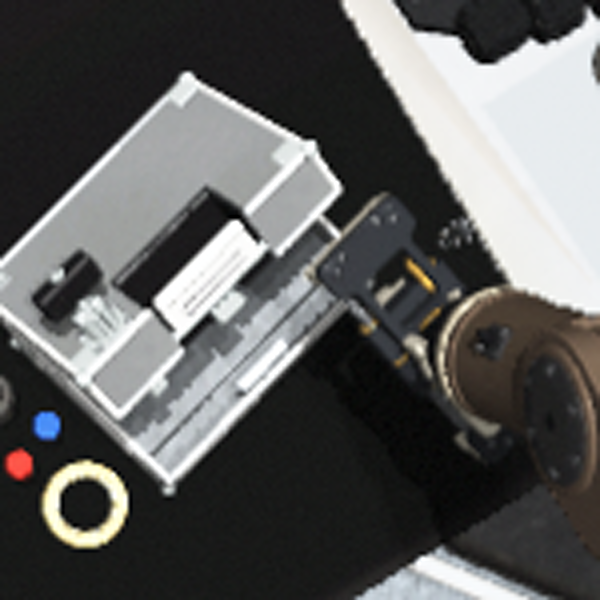

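```bash
python3 - <<'E'
from h import *
for th in(.7,.75,.8,.85,.9):
    r=H+170*np.array([-np.cos(th),np.sin(th)]);q=r+50*np.array([np.sin(th),np.cos(th)])
    print(th,[((proj("side",w([p[0],y,p[1]]))-[215,90])*4).round() for p,y in((r,-115),(q,-115),(r,115),(q,115))])
E
```

```text
0.7 [array([331., 262.]), array([290., 209.]), array([225., 470.]), array([175., 412.])]
0.75 [array([324., 253.]), array([280., 201.]), array([216., 461.]), array([163., 404.])]
0.8 [array([316., 245.]), array([270., 194.]), array([207., 451.]), array([151., 395.])]
0.85 [array([308., 236.]), array([259., 187.]), array([197., 442.]), array([139., 387.])]
0.9 [array([300., 228.]), array([248., 180.]), array([187., 433.]), array([126., 380.])]
```

play_rows(
  rows=[
    [0.08,-0.006,0.16,0.006,0,0,1],
    [0.09,-0.006,0.14,0.006,0,0,1],
    [0.09,-0.005,0.11,0.006,0,0,1],
    [0,0,0,0,0,0,1],
  ],
)

```text
clock: 13.6
position: [0.6002, 0.063, 0.1734]
ee_rot: [-2.719, -1.131, -0.572]
force: [-3.1, -2.8, -5.1]
width: 0.005
```

```bash
python3 - <<'E'
from h import *
st()
plan(*push(.78,.4,20),.03)
E
```

```text
t 13.6 case pos [-41.4 -72.3 173.4] toolz(case) [ 0.397 -0.012 -0.918] toolx [0.918 0.01  0.397] F [-4.2  0.2 -5.1] M [-1.01  0.94 -0.03] w 0.4 q [ 0.64  0.47 -0.89  1.94  0.24  0.56  0.47]
t 13.6 n 1 D [-0.0045  0.0017 -0.0124] rot [ 0.012 -0.008  0.01 ]
[-0.045, -0.03, 0.071] [0.025, -0.017, 0.019]
```

play_rows(
  rows=[
    [-0.03,0,0.03,0,0,0,1],
    [0,0,0.06,0,0,0,1],
    [0,0,0,0,0,0,1],
  ],
)

```text
clock: 13.9
position: [0.6031, 0.0654, 0.1625]
ee_rot: [-2.72, -1.138, -0.574]
force: [-1.5, -1.3, -2.5]
width: 0.004
```

```bash
cat >> h.py <<'E'
def pseq(path,h,s,gy):
    o=observe();p=np.array(o["position"]);r=R.from_rotvec(o["ee_rot"])
    for th,a in path:
        P,Q=push(th,a,h,s,gy);d=(r.inv()*Q).as_rotvec();D=r.inv().apply(P-p)
        print((th,a),(D/.15).round(3).tolist(),(d/.5).round(3).tolist());p,r=P,Q
E
python3 - <<'E'
from h import *
st()
pseq([(.8,.39),(.9,.38),(1.,.36),(1.1,.33)],15,28,-72)
E
```

```text
t 13.9 case pos [-37.6 -72.7 162.5] toolz(case) [ 0.397 -0.015 -0.918] toolx [0.918 0.014 0.397] F [-2.   0.1 -2.5] M [-0.63  0.75  0.03] w 0.4 q [ 0.61  0.48 -0.87  1.95  0.26  0.53  0.46]
(0.8, 0.39) [0.013, -0.004, -0.015] [0.031, -0.036, 0.028]
(0.9, 0.38) [0.105, 0.0, -0.038] [0.0, -0.02, 0.0]
(1.0, 0.36) [0.106, -0.0, -0.029] [-0.0, -0.04, 0.0]
(1.1, 0.33) [0.106, 0.0, -0.021] [-0.0, -0.06, 0.0]
```

play_rows(
  rows=[
    [0.05,0,-0.02,0.02,-0.03,0.02,1],
    [0.075,0,-0.027,0,-0.015,0,1],
    [0.075,0,-0.025,0,-0.02,0,1],
    [0.075,0,-0.022,0,-0.03,0,1],
  ],
)

```text
clock: 14.3
position: [0.619, 0.0819, 0.1861]
ee_rot: [-2.753, -1.128, -0.474]
force: [-3.4, -2.4, -6.2]
width: 0.007
```

```bash
python3 - <<'E'
from h import *
st()
pseq([(1,.36),(1.1,.33),(1.2,.28)],15,28,-72)
for n in("side",):
    a=get_image(n);x,y=(215,90) if n=="side" else (235,120);s=150
    cv2.imwrite(f"pics/{n}8.png",cv2.resize(a[y:y+s,x:x+s],None,fx=4,fy=4,interpolation=cv2.INTER_CUBIC))
E
```

```text
t 14.3 case pos [-14.7 -72.2 186.1] toolz(case) [ 0.335 -0.001 -0.942] toolx [ 0.942 -0.003  0.335] F [-4.1  0.7 -6.2] M [-0.98  1.02  0.05] w 0.6 q [ 0.52  0.48 -0.83  1.83  0.26  0.69  0.4 ]
(1, 0.36) [0.024, -0.001, 0.005] [0.002, 0.037, -0.007]
(1.1, 0.33) [0.106, 0.0, -0.021] [-0.0, -0.06, 0.0]
(1.2, 0.28) [0.104, -0.0, -0.016] [0.0, -0.1, 0.0]
```

View pics/side8.png

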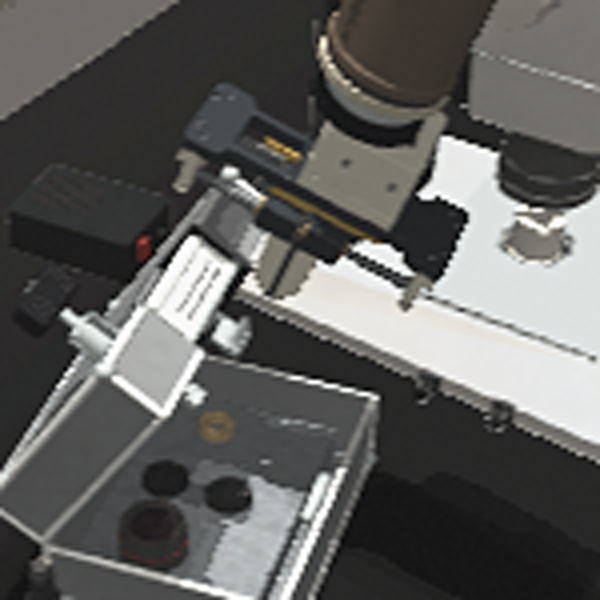

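play_rows(
  rows=[
    [0.08,0,-0.015,0,-0.01,0,1],
    [0.085,0,-0.016,0,-0.05,0,1],
    [0.085,0,-0.013,0,-0.08,0,1],
    [0.085,0,-0.01,0,-0.08,0,1],
  ],
)

```text
clock: 14.75
position: [0.6473, 0.1098, 0.2081]
ee_rot: [-2.817, -1.148, -0.306]
force: [-3.0, -0.5, -3.2]
width: 0.005
```

```bash
python3 - <<'E'
from h import *
st()
pseq([(1.2,.25),(1.3,.2),(1.4,.15),(1.5,.12),(1.55,.1)],15,28,-72)
E
```

```text
t 14.75 case pos [ 25.  -72.3 208.1] toolz(case) [ 0.216  0.001 -0.976] toolx [ 0.976 -0.007  0.216] F [-2.5  1.8 -3.2] M [-0.49  0.88  0.1 ] w 0.4 q [ 0.34  0.52 -0.76  1.64  0.32  0.93  0.29]
(1.2, 0.25) [-0.068, -0.002, 0.023] [-0.002, 0.064, -0.015]
(1.3, 0.2) [0.104, 0.0, -0.013] [0.0, -0.1, -0.0]
(1.4, 0.15) [0.104, -0.0, -0.008] [-0.0, -0.1, 0.0]
(1.5, 0.12) [0.108, -0.0, 0.0] [0.0, -0.06, 0.0]
(1.55, 0.1) [0.053, 0.0, 0.002] [0.0, -0.04, -0.0]
```

play_rows(
  rows=[
    [0.08,0,-0.01,0,-0.06,0,1],
    [0.08,0,-0.006,0,-0.06,0,1],
    [0.06,0,0,0,-0.05,0,1],
    [0.02,0,0,0,0,0,1],
  ],
)

```text
clock: 15.15
position: [0.6713, 0.1342, 0.2172]
ee_rot: [-2.857, -1.165, -0.178]
force: [-2.6, 0.2, -0.1]
width: 0.007
```

```bash
python3 - <<'E'
from h import *
st()
pseq([(1.5,.12),(1.55,.1)],15,28,-72)
a=get_image("side");x,y=(200,60);s=150
cv2.imwrite("pics/side9.png",cv2.resize(a[y:y+s,x:x+s],None,fx=4,fy=4,interpolation=cv2.INTER_CUBIC))
E
```

```text
t 15.15 case pos [ 59.2 -71.9 217.2] toolz(case) [ 0.126  0.003 -0.992] toolx [ 0.992 -0.007  0.126] F [-1.7  2.  -0.1] M [-0.15  0.68  0.12] w 0.6 q [ 0.21  0.58 -0.71  1.49  0.36  1.1   0.23]
(1.5, 0.12) [0.013, 0.001, 0.016] [-0.007, -0.012, -0.014]
(1.55, 0.1) [0.053, 0.0, 0.002] [0.0, -0.04, -0.0]
```

View pics/side9.png

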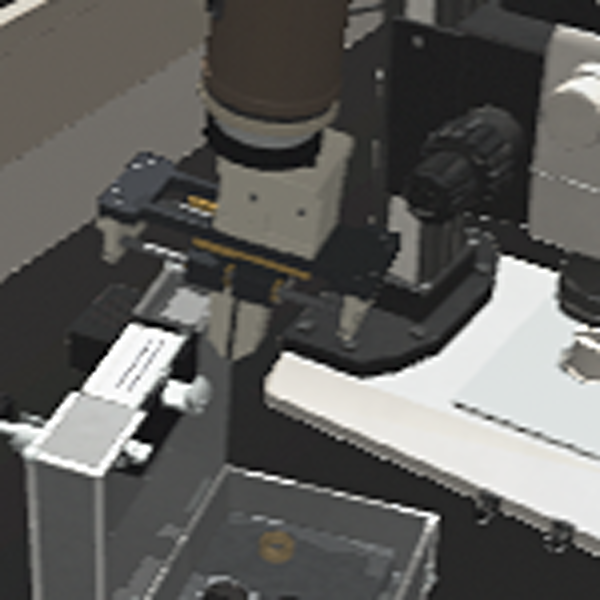

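play_rows(
  rows=[
    [0.045,0,0,0,-0.02,0,1],
    [0.035,0,0,0,-0.02,0,1],
    [0,0,0,0,0,0,1],
  ],
)

```text
clock: 15.5
position: [0.6797, 0.1412, 0.2186]
ee_rot: [-2.866, -1.166, -0.149]
force: [0.2, -0.3, 0.4]
width: 0.004
```

```bash
cat >> h.py <<'E'
def rimpx(n,off,k,ths=(1.4,1.45,1.5,1.55,1.6,1.65)):
    for th in ths:
        r=H+170*np.array([-np.cos(th),np.sin(th)]);q=r+50*np.array([np.sin(th),np.cos(th)])
        print(th,[((proj(n,w([p[0],y,p[1]]))-off)*k).round().tolist() for p,y in((r,-115),(q,-115),(r,115),(q,115))])
E
python3 - <<'E'
from h import *
st()
rimpx("side",[170,60],3)
a=get_image("side");x,y=(170,60);s=190
cv2.imwrite("pics/side10.png",cv2.resize(a[y:y+s,x:x+s],None,fx=3,fy=3,interpolation=cv2.INTER_CUBIC))
E
```

```text
t 15.5 case pos [ 70.2 -72.9 218.6] toolz(case) [ 0.106  0.004 -0.994] toolx [ 0.994 -0.009  0.106] F [-0.1 -0.3  0.4] M [-0.09 -0.13  0.  ] w 0.4 q [ 0.17  0.6  -0.7   1.44  0.37  1.14  0.22]
1.4 [[283.0, 214.0], [234.0, 197.0], [187.0, 362.0], [130.0, 340.0]]
1.45 [[275.0, 212.0], [226.0, 196.0], [177.0, 358.0], [121.0, 339.0]]
1.5 [[267.0, 209.0], [217.0, 196.0], [167.0, 355.0], [111.0, 338.0]]
1.55 [[258.0, 207.0], [209.0, 196.0], [158.0, 352.0], [102.0, 338.0]]
1.6 [[250.0, 205.0], [201.0, 197.0], [148.0, 350.0], [93.0, 338.0]]
1.65 [[241.0, 204.0], [193.0, 198.0], [139.0, 348.0], [84.0, 339.0]]
```

View pics/side10.png

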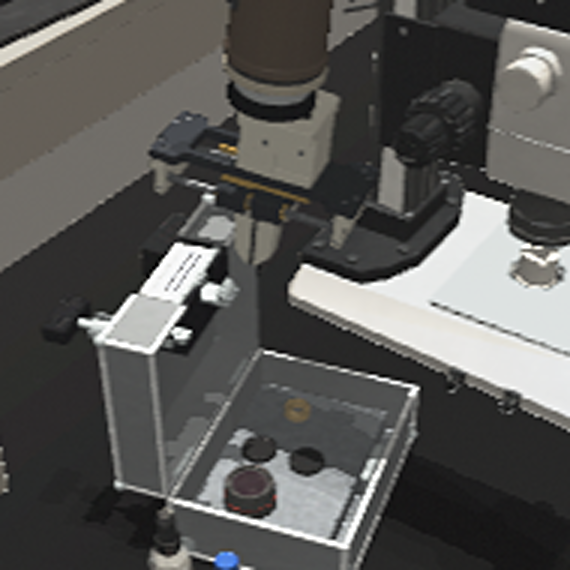

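play_rows(
  rows=[
    [-0.1,0,0,0,0,0,1],
    [-0.2,0,0,0,0,0,1],
    [-0.25,0,-0.1,0,0,0,1],
    [-0.25,0,-0.15,0,0,0,1],
    [-0.25,0,-0.1,0,0,0,1],
  ],
)

```text
clock: 16.05
position: [0.5639, 0.0293, 0.2538]
ee_rot: [-2.859, -1.17, -0.163]
force: [0.0, -0.6, 0.7]
width: 0.002
```

play_rows(
  rows=[
    [-0.25,0,0,0,0,0,1],
    [-0.2,0,0,0,0,0,1],
    [0,0,0,0,0,0,1],
  ],
)

```text
clock: 16.35
position: [0.5137, -0.024, 0.2486]
ee_rot: [-2.869, -1.163, -0.171]
force: [-0.6, 0.2, 0.0]
width: 0.007
```

```bash
python3 - <<'E'
from h import *
st()
a=get_image("side");x,y=(170,60);s=190
cv2.imwrite("pics/side11.png",cv2.resize(a[y:y+s,x:x+s],None,fx=3,fy=3,interpolation=cv2.INTER_CUBIC))
a=get_image("top");x,y=(200,110);s=190
cv2.imwrite("pics/top11.png",cv2.resize(a[y:y+s,x:x+s],None,fx=3,fy=3,interpolation=cv2.INTER_CUBIC))
E
```

```text
t 16.35 case pos [-164.1  -73.2  248.6] toolz(case) [ 0.117 -0.005 -0.993] toolx [ 0.993 -0.011  0.117] F [-0.3  0.5  0. ] M [-0.03 -0.08 -0.01] w 0.7 q [ 0.66  0.29 -0.81  1.83  0.17  1.02  0.57]
```

View pics/side11.png

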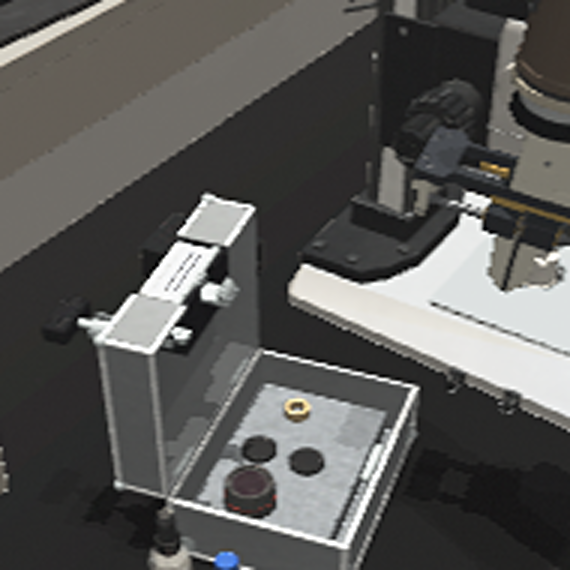

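View pics/top11.png

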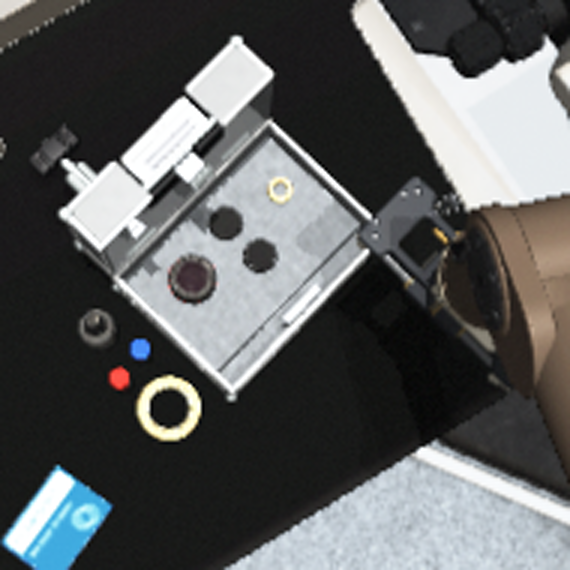

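```bash
python3 - <<'E'
from h import *
st(); print(sign_off())
E
```

```text
t 16.45 case pos [-160.3  -72.7  249.4] toolz(case) [ 0.12  -0.004 -0.993] toolx [ 0.993 -0.008  0.12 ] F [ 0.8  0.8 -0.8] M [ 0.01 -0.02  0.02] w 0.7 q [ 0.65  0.29 -0.81  1.82  0.17  1.02  0.56]
the job is handed in; nothing more can be done
None
```

The case is open, and I handed the job in at 16.45 s of the 69 s allowed. I drew the lock pin 18 mm and turned it +90° into its rest groove. I then pulled the paddle to about 0.48 rad, raised the lid with it to about 0.8 rad, let the paddle go, and pushed the lid upright by the right side of its rim.

**Last pictures:**
- **Lid:** it stands at about 1.56 rad.
- **Pin:** it is still out, with its bar along the front edge. The measured bar height of 186 mm, taken just after the turn, fits the 188 mm expected.
- **Paddle:** it is back flush.
- **Bystanders:** the bottle is where it was to within a pixel or so. By eye, the vials, tape and lens tissue have not moved either. The slide box is not in the last close-ups; it stands well away from where the arm worked.
- **Arm:** it is clear of the case, with the wrist force near zero.

**One disagreement:** the gripper read 9.4 to 10.1 mm on the lip, against the 11 mm given. The grip held throughout.

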